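# Press a bush home in a motorcycle suspension link

### The job

Lay the suspension link whose bush still stands proud flat on the bed of the screw press, its bush end pushed right back into the V locator under the ram, and let go of it. Then take the crank by its free-turning grip and, in one steady wind without letting go, run the ram down clockwise until the bush is fully home and the crank comes up firm, by feel: a moderate pull, not so hard that the flange is crushed. Wind back about one turn so that the ram stands well clear, let go, and leave everything else on the bench where it is.

Things in the scene. Friction and masses are not known exactly. Their poses are not given: they have to be found in the camera images.
- link: aluminium suspension link (dog-bone), 0.24 to 0.39 kg, lying flat: two round eyes 44 mm across, 24 mm thick, 140 mm between centres, joined by a straight web 24 mm wide, 18 mm thick (3 to 21 mm above the underside), 96 mm of it free. Origin: centre of the underside. +x points to the finished eye, its bush flange (38 mm across, 4 mm thick) flat on it; the eye to be done is at x = -70 mm.
- eye (a point): centre of the top face of the eye to be done, 24 mm above the link's underside; axes as link
- bush: flanged bronze bush in that eye, 0.13 kg, bored 14 mm: barrel 28 mm across, 24 mm long, flange on top 38 mm across, 4 mm thick. It starts 12 mm deep, its flange 12 mm proud, its top 40 mm above the link's underside. A tight fit: it takes roughly 100 N to push, so it needs the press, and it stays put when the link is carried. Origin: centre of the barrel's lower end, z up.
- flange (a point): centre of the underside of the bush's flange; level with eye when the bush is home
- press: fixed C-frame screw press of cast iron, 300 mm long, open at its -x side (the mouth). Origin: on the bench under the screw's axis. Flat steel bed 40 mm above the bench, 90 mm wide, reaching 155 mm from the axis towards -x. Head: a boss of 30 mm radius round the axis, 150 to 205 mm above the bench, carried by a column that begins 53 mm behind the axis on the +x side.
- nest (a point): point on the press axis on top of the bed, axes as press: the centre of the eye's underside belongs here, the link lying along x with its finished end out of the mouth (-x), overhanging the bed by 7 mm. V locator: two steel blocks 16 mm high on the bed, 52 degrees either side of +x, whose flat faces both touch the 44 mm eye when it is centred here.
- ram: steel ram, moves only up and down on the press axis. Origin: centre of its spindle's lower end, 62 to 65 mm above the bed at the start. Below it is screwed an adjustable round foot, 36 mm across, its underside 12 to 16 mm below the origin: set differently each time and not measured. So the foot starts 6 to 12 mm over the bush in place. Over 600 N between ram and bush crushes the flange.
- crank: the press's screw and crank, vertical on the press axis, riding with the ram. Clockwise from above lowers the ram 10 mm a turn (1.8 to 2.5 turns until the bush is home); it stays where it is left. Pull needed at the grip: 4 N running free, 5 to 7 N pushing the bush, then rising steeply once the flange lands. Firm is 10 to 15 N (some 4 N less read at rest); over 16 N crushes the bush. +x points to the grip.
- crank_axis (a point): point on the crank's vertical axis at the height of grip; the grip's middle travels round it on a circle of 75 mm radius
- grip (a point): middle of the crank's upright grip, 190 mm above the ram's origin (291 to 295 mm above the bench at the start): a black sleeve 26 mm across, 67 mm tall (33 mm below to 33 mm above this point, a pin head 5 mm higher), spinning freely on its pin; under it is the crank arm, 22 mm wide. It starts over the column side, within 60 degrees of +x of the press.
- spare_link: the finished link, same shape, size and metal as the other but both of its bushes are home; lies flat (24 mm thick, 28 mm over the flanges, 184 mm long). Origin: centre of its underside, x along its length.
- spray_can: upright spray can, 66 mm across, 180 mm tall; origin under its centre
- tape_roll: roll of black tape lying flat, 100 mm across, 25 mm high; origin under its centre
- wrench: combination wrench, 200 mm long, lying flat; origin under its middle, x along it
- screwdriver: screwdriver with orange handle, 200 mm long, lying; origin under its middle, x along it
- socket: wrench socket standing on end, 26 mm across, 36 mm tall; origin under its centre
- grease_tin: closed round tin, 84 mm across, 55 mm tall; origin under its centre

How it is judged:
On the way, in this order (a step that is already met when the one before it is completed fails the run):
1. the link lies flat on the bed with the eye of the proud bush seated in the V locator (horizontal distance between eye and nest below 0.004 m and z of eye in the frame of nest below 0.026 m and angle between link's own z axis and vertical below 0.06 rad and contact force between the fingers and link below 0.1 N), for 0.2 s.
2. the bush is home and the ram bears firmly on it, with over 250 N (z of flange in the frame of eye below 0.001 m and contact force between ram and bush above 250 N), for 0.1 s.
At the end, for the whole second after the job is handed in: The bush's flange is within 1 mm of the eye's face; the link still lies flat on the bed with the eye's centre within 5 mm of the press axis; the ram's origin is raised again to at least 47 mm above the bed (the foot 3 mm or more clear of the bush); crank and link are at rest (z of flange in the frame of eye below 0.001 m and horizontal distance between eye and nest below 0.005 m and z of eye in the frame of nest below 0.026 m and z of ram in the frame of nest above 0.047 m and angular speed of crank below 0.1 rad/s and linear speed of link below 0.01 m/s); the robot touches nothing.
It fails at once if the bush is crushed: more than 600 N between the ram and the bush (contact force between ram and bush above 600 N).
It fails at once if the crank is let go (hand more than 60 mm from the grip's middle) part way down, before the bush is home (z of ram in the frame of nest below 0.06 m and z of flange in the frame of eye above 0.003 m and distance between the grasp point and grip above 0.06 m).
It fails at once if the crank is whirled faster than two turns a second (angular speed of crank above 12.5 rad/s).
It fails at once if one of the other things on the bench is moved more than 25 mm (distance of any of spare_link, spray_can, tape_roll, wrench, screwdriver, socket, grease_tin from where it was at the start of the episode above 0.025 m).
It also fails if it takes over 72 s, if anything falls off the work surface, if the arm or the gripper's body presses on something with over 40 N, if the wrist force passes 120 N, or if a joint passes its speed limit or range.

### The arm

A 6-joint arm with a two-finger parallel gripper is mounted at the origin on the work surface. World frame = base frame: x ahead of the robot, y to its left, z up, the work surface at z = 0. Lengths are in m, angles in rad, forces in N, time in s.
With the tool pointing down it reaches from about 0.35 to 0.975 m from the base axis. Payload 4.9 kg.
Tool frame: the origin (TCP) lies at the very end of the fingers, on their centre line; the grasp point (between the pads) lies ctrl.grasp_offset behind it (ctrl.grasp_offset is the distance from the TCP to the grasp point, in m); y points along the fingers, x is the direction in which the jaws open and shut, and the axes are right-handed (so a half turn about y gives the same grasp; the last joint's range is limited). The gripper opens to 85 mm and grips with 20 to 120 N. Pads are 22 mm wide; open, the fingers measure 114 mm over their backs; the gripper's body (76 mm by 85 mm) begins 54 mm behind the grasp point. The pads swing forward as they close: fully open they stand 13 mm farther back than shut.
Start: joints at [-1.331, 0.053, 1.613, -0, 1.476, -0.119], TCP at [0.219, -0.585, 0.231] pointing down, gripper open.
Joint ranges: [-3.01, 3.01], [-1.01, 2.22], [0.06, 2.58], [-1.02, 4.17], [0.09, 2.62], [-3.14, 3.14]. Speed limits (rad/s): [2.57, 2.57, 3.14, 3.14, 3.14, 3.14].

### API

Orientations are given as a unit quaternion [x, y, z, w].
In Python, from bench import ctrl, eyes, workorder gives the robot as it stands.
- The arm moves only by the tool step_arm, never from a script. Its argument "rows" is a list of rows, each an object of numbers: "x", "y", "z": the shift along the world's x, y, z in cm; "roll": the turn about the world's z in rad. In form: [{"x": .., "y": .., "z": .., "roll": ..}, ...]. A call has 1 to 10 rows; each row shifts and turns the commanded pose from where the row before left it; what a row does not reach is not made up. A row lasts 1/8 s, in which the tool goes at most 62.5 mm and 10.7 degrees, less where a joint would pass 70% of its speed; a pose out of reach is approached as far as the arm can. A call with a gripper value outside its range is refused whole. "gripper" is the gripper's target within -1 to 1 (fully open at 1, half-way at 0, shut at -1), set as the call begins (left out, the last holds). The fingers move at their own pace and stop on an object; the grip force is fixed at half the most. Time passes only in rows, so rows that do not move let the fingers close. It gives the time, the measured TCP pose, the force and the opening at its end, in the units of the state.
- ctrl.get_state(): the state, without advancing time (a new reading comes with each control period).
- eyes.grab_frame(name): name is "scene" or "top"; returns the picture (400x640x3 uint8, red, green, blue); there is no depth.
- eyes.camera_model(name): a dict with "fx", "fy", "cx", "cy" (pixels), "R" (3x3) and "t" (3): a world point X has camera coordinates R X + t. Camera axes: x right, y down, z forward; pixel columns grow to the right and rows downward; lengths in m; the calibration is good to about 2 mm. A picture is of the moment at which its call begins. camera_model takes no time and is no camera call.
- workorder.hand_in(): hands the job in, once; it reports no verdict.
The state is a dict: "time": time; "joints": joint angles; "joint_velocities": joint speeds; "effort": joint torques, N m; "tcp_pos": TCP position; "eef_rot": TCP orientation; "force": force on the tool from outside, world axes, zero at the start; "wrist_torque": the same for the moment, N m; "grip_width": finger opening in m.
Only numpy, scipy, OpenCV 4.12 (cv2) and the standard library are available. Lean on these libraries where they do the work, as an engineer would, in place of code of your own. Each camera call takes 0.05 s, during which the arm holds its last target. There are 200 camera calls.

## Working session

There is one attempt and no reset: what is moved stays moved. The work goes in short steps, Python scripts to look and compute and a tool call to move; the robot and the scene stay as the last step left them, time stands still between calls to the robot, and variables do not carry over. Pictures are saved under pics/ and viewed, about 8 in all and at most 12, crops included, and the job is handed in when it is done.

Besides the shell and the picture viewer there is one more tool, called after "Emit:" as name([rows], argument=value, ...), one row to a line, values as JSON. step_arm: Moves the arm, as the interface text tells. Its arguments: {"type":"object","properties":{"rows":{"type":"array","items":{"type":"object","properties":{"x":{"type":"number"},"y":{"type":"number"},"z":{"type":"number"},"roll":{"type":"number"}}}},"gripper":{"type":"number"}},"required":["rows"]}

```bash
mkdir -p pics; python3 - <<'E'
from bench import ctrl,eyes
import cv2
s=ctrl.get_state();print(s, ctrl.grasp_offset)
for n in("top","scene"):
    cv2.imwrite(f"pics/{n}0.png",eyes.grab_frame(n)[:,:,::-1]);print(n,eyes.camera_model(n))
E
```

```text
{'time': 0.0, 'joints': array([-1.33098406e+00,  5.33356812e-02,  1.61431989e+00,  8.96164658e-06,
        1.47600696e+00, -1.19016868e-01]), 'joint_velocities': array([-0.0011903 ,  0.00152886, -0.00142395,  0.0004516 ,  0.00080713,
       -0.00041815]), 'effort': array([ 1.37033072e-03, -3.93681979e+01, -3.70174384e+01, -1.79949925e-04,
        7.06215680e-03,  1.55248733e-05]), 'tcp_pos': array([ 0.21932718, -0.5845737 ,  0.23006069]), 'eef_rot': array([-0.58071282,  0.40329308, -0.40220175,  0.58168812]), 'force': array([-0.43646723,  0.39734332,  0.36924881]), 'wrist_torque': array([0.0051526 , 0.02253102, 0.05162308]), 'grip_width': 0.08587310357051453} 0.0187
top {'fx': 378.402144525216, 'fy': 378.402144525216, 'cx': 314.95507163837243, 'cy': 199.05587993019023, 'R': array([[-0.00652085, -0.9998426 , -0.01650028],
       [-0.99355702,  0.0083451 , -0.11302566],
       [ 0.11314556,  0.01565694, -0.99345505]]), 't': array([0.04230644, 0.58710819, 1.15079788])}
scene {'fx': 472.79292132380334, 'fy': 472.79292132380334, 'cx': 316.60106951795257, 'cy': 192.79804840213615, 'R': array([[-0.86799025,  0.49617487, -0.02008519],
       [ 0.31662705,  0.52183113, -0.79211084],
       [-0.38254442, -0.693904  , -0.61004672]]), 't': array([ 0.47117983, -0.03999477,  1.79258308])}
```

View pics/top0.png

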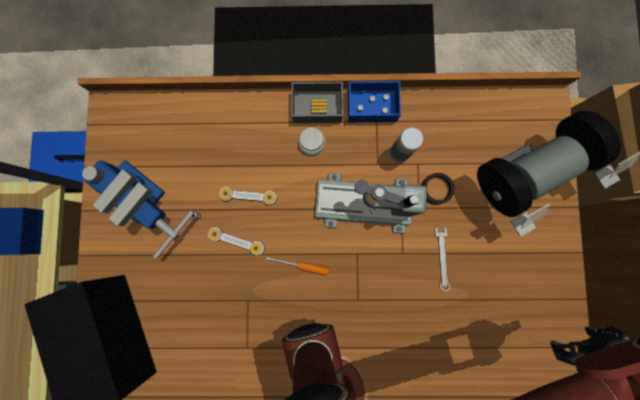

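View pics/scene0.png

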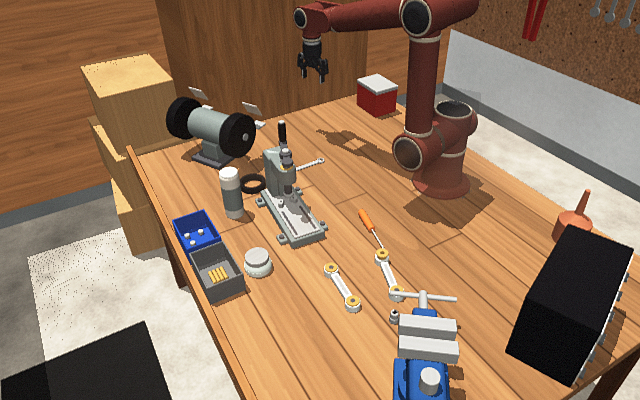

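The top view shows links at about (248,196) and (236,241). The press is at about (370,203), with its mouth to the left (world +y) and the grip near (412,199). I'll zoom in next.

```bash
python3 - <<'E'
import cv2,numpy as np
t=cv2.imread("pics/top0.png");s=cv2.imread("pics/scene0.png")
def z(im,x,y,w,h,k): return cv2.resize(im[y:y+h,x:x+w],None,fx=k,fy=k,interpolation=cv2.INTER_CUBIC)
a=z(t,200,180,80,80,5); b=z(s,315,240,100,80,4)
c=np.zeros((400,800,3),np.uint8);c[:,:400]=a;c[:320,400:]=b
cv2.imwrite("pics/links.png",c)
a=z(t,305,165,160,75,5);cv2.imwrite("pics/press.png",a)
E
```

```text
(no output)
```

View pics/links.png

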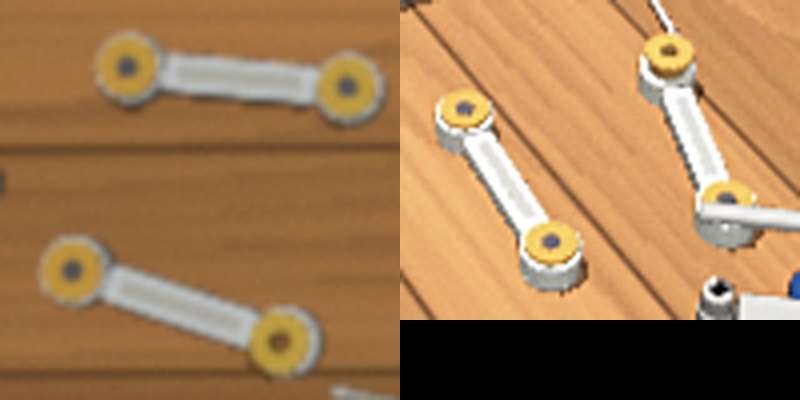

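View pics/press.png

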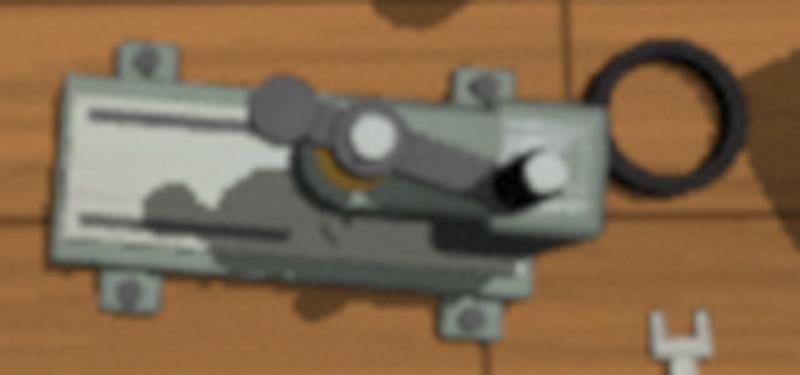

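The lower link's right eye has the proud bush: in the top image it is at (256,248.4), in the scene image at (382.2,252.5). Its finished eye is at (214.4,234). In the press crop the crank hub is at (372,137), the pin head at (547,172) and the bed's left end around x=60.

```bash
python3 - <<'E'
import cv2,numpy as np
s=cv2.imread("pics/scene0.png")
cv2.imwrite("pics/press_s.png",cv2.resize(s[112:252,245:345],None,fx=4.2,fy=4.2,interpolation=cv2.INTER_CUBIC))
E
```

```text
(no output)
```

View pics/press_s.png

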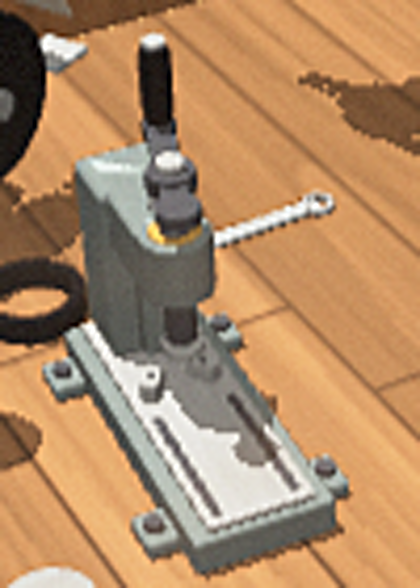

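The scene crop shows the bed's end corners at about (203,530) and (318,492), the pin head at (153,40), the hub top at (168,160), and the V blocks under the ram.

```bash
cat > h.py <<'E'
import numpy as np,cv2
from bench import eyes
CM={n:eyes.camera_model(n) for n in("top","scene")}
def ray(n,p):
    c=CM[n];d=c["R"].T@np.array([(p[0]-c["cx"])/c["fx"],(p[1]-c["cy"])/c["fy"],1]);return -c["R"].T@c["t"],d
def onz(n,p,z):
    o,d=ray(n,p);return o+d*(z-o[2])/d[2]
def tri(a,b):
    M=[];r=[]
    for n,p in(("top",a),("scene",b)):
        o,d=ray(n,p);d/=np.linalg.norm(d);P=np.eye(3)-np.outer(d,d);M.append(P);r.append(P@o)
    x,res,_,_=np.linalg.lstsq(np.vstack(M),np.hstack(r),rcond=None);return x,np.sqrt(res)
def proj(n,X):
    c=CM[n];q=c["R"]@X+c["t"];return np.array([c["fx"]*q[0]/q[2]+c["cx"],c["fy"]*q[1]/q[2]+c["cy"]])
E
python3 - <<'E'
from h import *
np.set_printoptions(precision=4,suppress=True)
T=lambda x,y:(305+x/5,165+y/5); S=lambda x,y:(245+x/4.2,112+y/4.2)
A,B=onz("top",(256,248.4),.04),onz("top",(214.4,234),.028)
print("proud",A,onz("scene",(382.2,252.5),.04),"fin",B,onz("scene",(397,290),.028),np.linalg.norm((A-B)[:2]),"ang",np.arctan2(*(B-A)[1::-1]))
print("pinhead",tri(T(547,172),S(153,40)))
print("hub",tri(T(372,137),S(168,160)))
print("bed scene",onz("scene",S(203,530),.04),onz("scene",S(318,492),.04))
print("bed top",onz("top",T(78,92),.04),onz("top",T(65,240),.04))
print("base top",onz("top",T(68,78),.04),onz("top",T(52,262),.04))
print("slots dir", onz("top",T(90,115),.04)-onz("top",T(245,126),.04),onz("top",T(82,218),.04)-onz("top",T(285,236),.04))
print("pin, top cam z.329",onz("top",T(547,172),.329))
E
```

```text
proud [0.4355 0.2202 0.04  ] [0.4375 0.222  0.04  ] fin [0.4808 0.3531 0.028 ] [0.4824 0.356  0.028 ] 0.1404461444157782 ang 1.242542097901387
pinhead (array([ 0.5513, -0.1993,  0.3278]), array([0.0003]))
hub (array([ 0.5774, -0.1282,  0.2664]), array([0.0017]))
bed scene [0.6416 0.025  0.04  ] [0.5453 0.0329 0.04  ]
bed top [0.6358 0.0199 0.04  ] [0.5431 0.0287 0.04  ]
base top [0.6447 0.026  0.04  ] [0.5295 0.0368 0.04  ]
slots dir [0.0078 0.0965 0.    ] [0.0122 0.1255 0.    ]
pin, top cam z.329 [ 0.551  -0.1988  0.329 ]
```

Emit:
step_arm([
  {"x":4,"y":4},
  {"x":4,"y":4},
  {"x":4,"y":4},
  {"x":4,"y":4},
  {"x":4,"y":4},
  {"y":4.7,"roll":0.088},
  {"y":4.7,"roll":0.088},
  {"y":4.7,"roll":0.088},
  {"y":4.7,"roll":0.088},
  {"y":4.7,"roll":0.088},
], gripper=0.3)

```text
invalid input
```

Emit:
step_arm([
  {"y":4.7,"roll":0.088},
  {"y":4.7,"roll":0.088},
  {"y":4.7,"roll":0.088},
  {"y":4.7,"roll":0.088},
  {"y":4.7,"roll":0.088},
  {"y":4.7,"x":1},
  {"y":4.7,"x":1},
  {"y":4.7,"x":1},
  {"y":4.7,"x":1},
  {"y":4.7,"x":1},
])

```text
invalid input
```

Emit:
step_arm([
  {"x":4,"y":4,"z":0,"roll":0},
  {"x":4,"y":4,"z":0,"roll":0},
  {"x":4,"y":4,"z":0,"roll":0},
  {"x":4,"y":4,"z":0,"roll":0},
  {"x":4,"y":4,"z":0,"roll":0},
  {"x":0,"y":4.7,"z":0,"roll":0.088},
  {"x":0,"y":4.7,"z":0,"roll":0.088},
  {"x":0,"y":4.7,"z":0,"roll":0.088},
  {"x":0,"y":4.7,"z":0,"roll":0.088},
  {"x":0,"y":4.7,"z":0,"roll":0.088},
], gripper=0.3)

```text
time: 1.35
tcp_pos: [0.419, -0.1486, 0.2308]
eef_rot: [-0.655, 0.266, -0.265, 0.656]
force: [-0.6, 0.4, -0.6]
grip_width: 0.0559
```

Emit:
step_arm([
  {"x":0,"y":4.7,"z":0,"roll":0.088},
  {"x":0,"y":4.7,"z":0,"roll":0.088},
  {"x":0,"y":4.7,"z":0,"roll":0.088},
  {"x":0,"y":4.7,"z":0,"roll":0.088},
  {"x":0,"y":4.7,"z":0,"roll":0.088},
  {"x":1.3,"y":4.7,"z":-2,"roll":0},
  {"x":1.3,"y":4.7,"z":-2,"roll":0},
  {"x":1.3,"y":4.7,"z":-2,"roll":0},
  {"x":1.2,"y":4.7,"z":-2,"roll":0},
  {"x":0,"y":4.6,"z":-2,"roll":0},
])

```text
time: 2.6
tcp_pos: [0.4706, 0.3203, 0.1301]
eef_rot: [0.698, -0.117, 0.117, -0.697]
force: [0.4, -0.6, -0.1]
grip_width: 0.0555
```

```bash
python3 - <<'E'
from h import *
from bench import ctrl
s=ctrl.get_state();from scipy.spatial.transform import Rotation as R
r=R.from_quat(s["eef_rot"]).as_matrix();print(s["tcp_pos"],r[:,0],r[:,1],s["joints"])
im=eyes.grab_frame("scene");t=eyes.grab_frame("top")
a=cv2.resize(im[190:340,300:460],(640,600),interpolation=cv2.INTER_CUBIC)
cv2.imwrite("pics/app.png",a[:,:,::-1]);cv2.imwrite("pics/appt.png",t[:,:,::-1])
print((proj("scene",s["tcp_pos"])-[300,190])*4)
E
```

```text
[0.47062079 0.32033146 0.13013642] [ 9.45359069e-01 -3.26030968e-01 -1.97506105e-04] [-3.40814556e-04 -3.82436224e-04 -9.99999869e-01] [ 4.67010440e-01  5.23127947e-03  1.83529013e+00 -1.95071350e-04
  1.30154775e+00  7.99164416e-01]
[382.36704002 260.908587  ]
```

View pics/app.png

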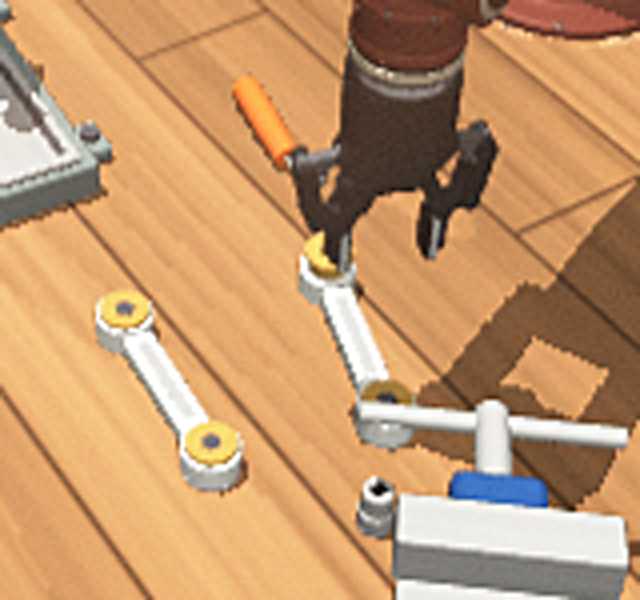

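The jaws are above the link web, square to it. The vise handle looks close to it, so I'll check its position and height.

```bash
python3 - <<'E'
from h import *
print("handle tip",tri((197,213),(391,292)), "socket", onz("scene",(300+378/4,190+488/4),.036), proj("top",onz("scene",(300+378/4,190+488/4),.036)), "other end", tri((157,257),(300+625/4,190+435/4)))
E
```

```text
handle tip (array([0.53962996, 0.39136452, 0.08907814]), array([0.00438159])) socket [0.53980298 0.41899265 0.036     ] [193.13693248 215.12110578] other end (array([0.41185051, 0.50197753, 0.0973579 ]), array([0.00234516]))
```

Emit:
step_arm([
  {"x":0,"y":0,"z":-3,"roll":0},
  {"x":0,"y":0,"z":-3,"roll":0},
  {"x":0,"y":0,"z":-3,"roll":0},
  {"x":0,"y":0,"z":-2,"roll":0},
  {"x":0,"y":0,"z":-1,"roll":0},
  {"x":0,"y":0,"z":-0.6,"roll":0},
  {"x":0,"y":0,"z":0,"roll":0},
])

```text
time: 3.58
tcp_pos: [0.4708, 0.319, 0.0057]
eef_rot: [-0.697, 0.117, -0.117, 0.698]
force: [-0.5, 0.2, -0.6]
grip_width: 0.0553
```

Emit:
step_arm([
  {"x":0,"y":0,"z":0,"roll":0},
  {"x":0,"y":0,"z":0,"roll":0},
  {"x":0,"y":0,"z":0,"roll":0},
  {"x":0,"y":0,"z":0,"roll":0},
  {"x":0,"y":0,"z":0,"roll":0},
], gripper=-1)

```text
time: 4.2
tcp_pos: [0.4712, 0.3193, 0.0065]
eef_rot: [-0.697, 0.116, -0.117, 0.698]
force: [-2.0, -0.9, 6.0]
grip_width: 0.0221
```

Emit:
step_arm([
  {"x":0,"y":0,"z":2,"roll":0},
  {"x":0,"y":0,"z":4,"roll":0},
  {"x":0,"y":0,"z":4,"roll":0},
  {"x":2,"y":-4,"z":2,"roll":0.04},
  {"x":2,"y":-4,"z":0,"roll":0.04},
  {"x":2,"y":-4,"z":0,"roll":0.04},
  {"x":2,"y":-4,"z":0,"roll":0.04},
  {"x":2,"y":-4,"z":0,"roll":0.04},
  {"x":2,"y":-4,"z":0,"roll":0.038},
  {"x":0.4,"y":-1.4,"z":0,"roll":0},
])

```text
time: 5.45
tcp_pos: [0.5945, 0.0626, 0.125]
eef_rot: [0.706, -0.035, 0.034, -0.706]
force: [-0.1, 0.3, -4.8]
grip_width: 0.0222
```

```bash
python3 - <<'E'
from h import *
from bench import ctrl
s=ctrl.get_state();from scipy.spatial.transform import Rotation as R
r=R.from_quat(s["eef_rot"]).as_matrix();print(s["tcp_pos"],r[:,0],s["grip_width"],s["force"])
im=eyes.grab_frame("scene");t=eyes.grab_frame("top")
a=cv2.resize(im[110:260,240:360],(480,600),interpolation=cv2.INTER_CUBIC)
b=cv2.resize(t[160:240,280:360],(320,320),interpolation=cv2.INTER_CUBIC)
c=np.zeros((600,800,3),np.uint8);c[:,:480]=a;c[:320,480:]=b
cv2.imwrite("pics/carry.png",c[:,:,::-1])
E
```

```text
[0.59452952 0.06261977 0.12497782] [ 0.99533118 -0.09651134 -0.00118672] 0.022179829629874585 [-0.10464979  0.32091052 -4.7707675 ]
```

View pics/carry.png

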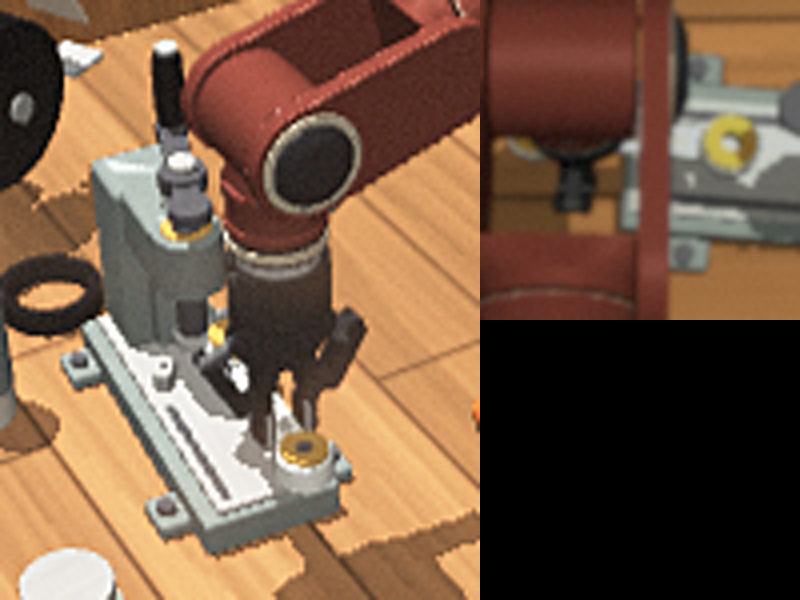

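The scene view shows the link held level over the mouth. In top-image pixels the proud flange centre is at about (342,195.8), and the finished flange in the scene is at about (315.8,221.8). The wrist's right side is at about 331 in the top view. Next I'll compute the offsets and the wrist's clearance to the crank.

```bash
python3 - <<'E'
from h import *
A=onz("top",(342,195.8),.1585);B=onz("scene",(315.8,221.8),.1465)
print(A,B,np.linalg.norm((A-B)[:2]),np.arctan2(*(B-A)[1::-1]))
for z in(.25,.3,.35,.4):print(z,onz("top",(331,175),z),onz("top",(327.5,200),z))
E
```

```text
[ 0.5817177  -0.03976312  0.1585    ] [0.59953633 0.10031759 0.1465    ] 0.1412094483423076 1.4442732241917633
0.25 [ 0.62467274 -0.00715014  0.25      ] [0.56007145 0.00250964 0.25      ]
0.3 [ 0.61575495 -0.0057687   0.3       ] [0.55451718 0.00338813 0.3       ]
0.35 [ 0.60683716 -0.00438727  0.35      ] [0.54896291 0.00426662 0.35      ]
0.4 [ 0.59791937 -0.00300583  0.4       ] [0.54340864 0.00514511 0.4       ]
```

The wrist would hit the crank's counterweight if I slid all the way in with this grasp. So I'll set the link down about 35 mm short, regrip it on the finished eye, and push home from there.

Emit:
step_arm([
  {"x":0,"y":0,"z":-3,"roll":0},
  {"x":0,"y":0,"z":-3,"roll":0},
  {"x":0,"y":0,"z":-1.4,"roll":0},
  {"x":-0.1,"y":-1.3,"z":0,"roll":0.007},
  {"x":-0.1,"y":-1.3,"z":0,"roll":0},
  {"x":-0.1,"y":-1.3,"z":0,"roll":0},
  {"x":-0.1,"y":-1.3,"z":0,"roll":0},
  {"x":0,"y":0,"z":0,"roll":0},
])

```text
time: 6.55
tcp_pos: [0.5907, 0.0116, 0.0518]
eef_rot: [-0.706, 0.031, -0.032, 0.706]
force: [-0.0, 0.1, -6.4]
grip_width: 0.0227
```

Emit:
step_arm([
  {"x":0,"y":0,"z":-0.3,"roll":0},
  {"x":0,"y":0,"z":-0.2,"roll":0},
  {"x":0,"y":0,"z":0,"roll":0},
])

```text
time: 6.92
tcp_pos: [0.5905, 0.0131, 0.0464]
eef_rot: [0.707, -0.031, 0.03, -0.706]
force: [-1.1, -0.2, -2.0]
grip_width: 0.0223
```

Emit:
step_arm([
  {"x":0,"y":0,"z":0,"roll":0},
  {"x":0,"y":0,"z":0,"roll":0},
  {"x":0,"y":0,"z":0,"roll":0},
  {"x":0,"y":0,"z":0.2,"roll":0},
  {"x":0.1,"y":1.2,"z":0,"roll":0},
  {"x":0.1,"y":1.2,"z":0,"roll":0},
  {"x":0.1,"y":1.2,"z":0,"roll":0},
  {"x":0,"y":0,"z":0,"roll":0},
], gripper=0.6)

```text
time: 7.92
tcp_pos: [0.5934, 0.05, 0.0482]
eef_rot: [-0.706, 0.03, -0.03, 0.706]
force: [-0.5, -0.2, 0.6]
grip_width: 0.0679
```

Emit:
step_arm([
  {"x":0,"y":0,"z":0,"roll":0},
  {"x":0,"y":0,"z":0,"roll":0},
  {"x":0,"y":0,"z":0,"roll":0},
  {"x":0,"y":0,"z":0,"roll":0},
], gripper=-1)

```text
time: 8.43
tcp_pos: [0.5936, 0.0488, 0.0487]
eef_rot: [-0.706, 0.031, -0.031, 0.707]
force: [-2.6, -0.4, 4.7]
grip_width: 0.0411
```

```bash
python3 - <<'E'
from h import *
from bench import ctrl
s=ctrl.get_state();print(s["tcp_pos"],s["grip_width"],s["force"])
im=eyes.grab_frame("scene");t=eyes.grab_frame("top")
a=cv2.resize(im[110:260,240:360],(480,600),interpolation=cv2.INTER_CUBIC)
b=cv2.resize(t[160:240,310:390],(320,320),interpolation=cv2.INTER_CUBIC)
c=np.zeros((600,800,3),np.uint8);c[:,:480]=a;c[:320,480:]=b
cv2.imwrite("pics/regrip.png",c[:,:,::-1])
E
```

```text
[0.59355168 0.04876421 0.04872043] 0.0410901777015533 [-2.56931819 -0.36315526  4.72954091]
```

View pics/regrip.png

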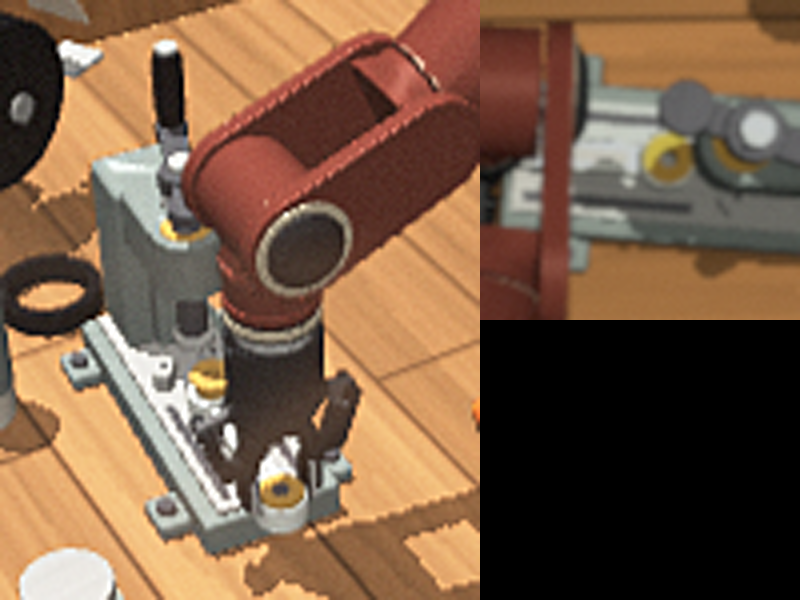

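```bash
python3 - <<'E'
from h import *
print("bush",onz("top",(357,199.5),.08),onz("scene",(240+210/4,110+372/4),.08));print("fin",onz("scene",(240+282/4,110+489/4),.068))
print("cw edge",onz("top",(354.5,187),.255),"wrist",[onz("top",(336,183),z)[1] for z in(.22,.27,.32)])
E
```

```text
bush [ 0.57972604 -0.08897772  0.08      ] [ 0.58256823 -0.0899298   0.08      ]
fin [0.59535179 0.05600688 0.068     ]
cw edge [ 0.5922429  -0.06645742  0.255     ] wrist [np.float64(-0.0209516686651401), np.float64(-0.018915261124206776), np.float64(-0.01687885358327346)]
```

Emit:
step_arm([
  {"x":-0.1,"y":-1,"z":0,"roll":0},
  {"x":-0.1,"y":-1,"z":0,"roll":0},
  {"x":-0.07,"y":-1,"z":0,"roll":0},
  {"x":0,"y":0,"z":0,"roll":0},
])

```text
time: 9.02
tcp_pos: [0.591, 0.0197, 0.0483]
eef_rot: [-0.706, 0.03, -0.031, 0.707]
force: [-1.3, 5.6, 3.3]
grip_width: 0.0221
```

Emit:
step_arm([
  {"x":0,"y":0,"z":0,"roll":0},
  {"x":0,"y":0,"z":0,"roll":0},
  {"x":0,"y":0,"z":0,"roll":0},
  {"x":0.04,"y":0.4,"z":0,"roll":0},
  {"x":0.03,"y":0.4,"z":0,"roll":0},
  {"x":0,"y":0,"z":0,"roll":0},
], gripper=0)

```text
time: 9.78
tcp_pos: [0.5915, 0.0272, 0.0483]
eef_rot: [0.706, -0.031, 0.031, -0.706]
force: [0.2, 0.2, -0.4]
grip_width: 0.0428
```

Emit:
step_arm([
  {"x":0,"y":0,"z":0,"roll":0},
  {"x":0,"y":0,"z":0,"roll":0},
  {"x":0,"y":0,"z":0,"roll":0},
  {"x":0,"y":0,"z":0,"roll":0},
], gripper=-1)

```text
time: 10.28
tcp_pos: [0.5919, 0.0264, 0.0491]
eef_rot: [0.707, -0.031, 0.031, -0.706]
force: [-1.7, -1.9, 4.9]
grip_width: 0.0221
```

```bash
cat > y.py <<'E'
from h import *
from bench import ctrl
np.set_printoptions(precision=4,suppress=True)
s=ctrl.get_state();print(s["tcp_pos"],s["grip_width"],s["force"])
for n,(x0,x1,y0,y1) in(("scene",(275,335,185,245)),("top",(335,385,180,225))):
    im=eyes.grab_frame(n);cv2.imwrite(f"pics/last_{n}.png",im[:,:,::-1])
    h=cv2.cvtColor(im,cv2.COLOR_RGB2HSV);m=cv2.inRange(h,(18,130,60),(32,255,255))
    k,l,st,c=cv2.connectedComponentsWithStats(m)
    for i in range(1,k):
        if st[i,4]>8 and x0<c[i][0]<x1 and y0<c[i][1]<y1: print(n,st[i],c[i],"z.08",onz(n,c[i],.08)[:2],"z.068",onz(n,c[i],.068)[:2])
E
python3 y.py
```

```text
[0.5919 0.0264 0.0491] 0.02208674814278102 [-1.6639 -1.9286  4.8593]
scene [288 201   6   8  26] [290.7308 203.9231] z.08 [ 0.5899 -0.0886] z.068 [ 0.5836 -0.1022]
scene [305 229  11   9  60] [310.3333 233.2833] z.08 [0.6042 0.0715] z.068 [0.5981 0.0599]
top [350 194  12  11  84] [355.4048 198.9643] z.08 [ 0.5814 -0.0842] z.068 [ 0.5827 -0.0853]
top [369 195  10   8  32] [372.4688 199.125 ] z.08 [ 0.5805 -0.1353] z.068 [ 0.5818 -0.137 ]
```

The link didn't move, because the pads had only caught the edge of the eye and slipped onto the web. I'll regrip properly on the eye at y≈0.06.

Emit:
step_arm([
  {"x":0,"y":0,"z":0,"roll":0},
  {"x":0,"y":0,"z":0,"roll":0},
  {"x":0,"y":0,"z":0,"roll":0},
  {"x":0,"y":0,"z":0,"roll":0},
  {"x":0.1,"y":1.2,"z":0,"roll":0},
  {"x":0.1,"y":1.2,"z":0,"roll":0},
  {"x":0.1,"y":1.1,"z":0,"roll":0},
  {"x":0,"y":0,"z":0,"roll":0},
], gripper=0.6)

```text
time: 11.38
tcp_pos: [0.5945, 0.063, 0.0483]
eef_rot: [-0.706, 0.03, -0.03, 0.706]
force: [0.5, -0.3, 0.3]
grip_width: 0.0682
```

Emit:
step_arm([
  {"x":0,"y":0,"z":0,"roll":0},
  {"x":0,"y":0,"z":0,"roll":0},
  {"x":0,"y":0,"z":0,"roll":0},
  {"x":0,"y":0,"z":0,"roll":0},
], gripper=-1)

```text
time: 11.88
tcp_pos: [0.5945, 0.0618, 0.0488]
eef_rot: [-0.706, 0.031, -0.031, 0.707]
force: [-1.9, 1.1, 5.5]
grip_width: 0.0414
```

Emit:
step_arm([
  {"x":-0.1,"y":-1,"z":0,"roll":0},
  {"x":-0.1,"y":-1,"z":0,"roll":0},
  {"x":0,"y":0,"z":0,"roll":0},
])

```text
time: 12.25
tcp_pos: [0.5944, 0.0557, 0.0494]
eef_rot: [-0.696, 0.03, -0.034, 0.717]
force: [5.5, 47.9, 2.1]
grip_width: 0.0412
```

The push was blocked at 48 N. I'll relieve it and take a look.

Emit:
step_arm([
  {"x":0.1,"y":1.2,"z":0,"roll":0},
  {"x":0,"y":0,"z":0,"roll":0},
])

```text
time: 12.5
tcp_pos: [0.5945, 0.0568, 0.0491]
eef_rot: [-0.705, 0.029, -0.031, 0.708]
force: [-0.3, 12.0, 3.4]
grip_width: 0.0413
```

```bash
python3 y.py; python3 - <<'E'
from h import *
S=lambda x,y:(245+x/4.2,112+y/4.2)
print("blocks",onz("scene",S(152,372),.056),onz("scene",S(205,358),.056))
a=cv2.imread("pics/last_scene.png")[175:250,255:325];b=cv2.imread("pics/last_top.png")[170:230,330:400]
c=np.zeros((600,800,3),np.uint8);c[:429,:400]=cv2.resize(a,(400,429),interpolation=cv2.INTER_CUBIC);c[:343,400:]=cv2.resize(b,(400,343),interpolation=cv2.INTER_CUBIC)
cv2.imwrite("pics/jam.png",c[:430])
E
```

```text
[0.5945 0.0568 0.0491] 0.041295857898940296 [-0.3125 11.9522  3.4007]
scene [287 200  10  10  60] [292.2333 204.    ] z.08 [ 0.5858 -0.0857] z.068 [ 0.5795 -0.0992]
scene [306 229  10   8  45] [310.2889 232.6667] z.08 [0.603 0.069] z.068 [0.5969 0.0574]
top [352 193  12  12  87] [357.2414 198.7126] z.08 [ 0.5821 -0.0897] z.068 [ 0.5835 -0.0909]
top [369 195  10   8  33] [372.6364 199.2121] z.08 [ 0.5802 -0.1358] z.068 [ 0.5815 -0.1375]
blocks [ 0.59718843 -0.14923524  0.056     ] [ 0.55118031 -0.14314861  0.056     ]
```

View pics/jam.png

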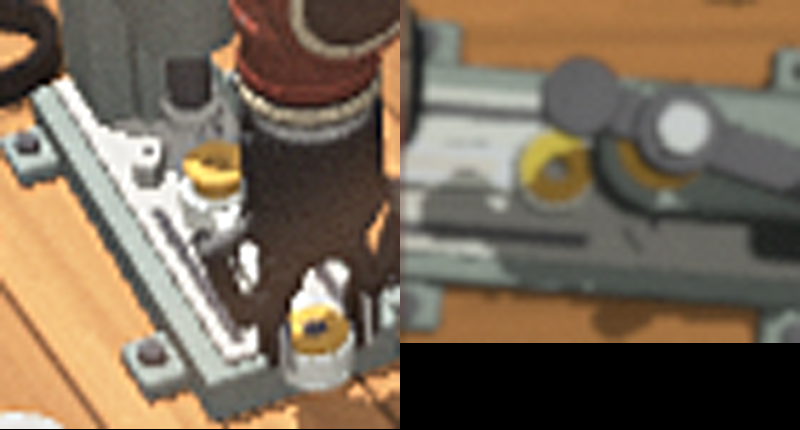

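The grip on the overhanging eye probably dragged it down, which tilted the bush end up into the ram foot. I'll release so the link lies flat, then push from its end with closed fingers.

Emit:
step_arm([
  {"x":0,"y":0,"z":0,"roll":0},
  {"x":0,"y":0,"z":0,"roll":0},
  {"x":0,"y":0,"z":0,"roll":0},
  {"x":0.1,"y":1.2,"z":0,"roll":0},
  {"x":0.1,"y":1.2,"z":0,"roll":0},
  {"x":0.1,"y":1.2,"z":0,"roll":0},
  {"x":0.1,"y":1.4,"z":0,"roll":0},
  {"x":0,"y":0,"z":0,"roll":0},
], gripper=0.6)

```text
time: 13.6
tcp_pos: [0.5975, 0.1051, 0.0484]
eef_rot: [-0.706, 0.03, -0.03, 0.706]
force: [0.3, 0.6, 0.2]
grip_width: 0.0685
```

Emit:
step_arm([
  {"x":0,"y":0,"z":0,"roll":0},
  {"x":0,"y":0,"z":0,"roll":0},
  {"x":0,"y":0,"z":0,"roll":0},
  {"x":0,"y":0,"z":0,"roll":0},
  {"x":0,"y":0,"z":0,"roll":0},
], gripper=-1)

```text
time: 14.22
tcp_pos: [0.5975, 0.1037, 0.0483]
eef_rot: [0.706, -0.031, 0.031, -0.706]
force: [0.7, -0.2, 0.5]
grip_width: -0.0001
```

```bash
python3 y.py
```

```text
[0.5975 0.1037 0.0483] -5.6126628334771025e-05 [ 0.6974 -0.184   0.4678]
scene [287 200  11  10  62] [292.3548 203.9032] z.08 [ 0.5852 -0.0859] z.068 [ 0.5789 -0.0994]
top [352 193  12  12  86] [357.2209 198.6512] z.08 [ 0.5823 -0.0897] z.068 [ 0.5837 -0.0908]
top [369 195  10   8  32] [372.4688 199.125 ] z.08 [ 0.5805 -0.1353] z.068 [ 0.5818 -0.137 ]
```

The link itself isn't tilted into the foot. Its finished eye is wholly past the bed end and has dropped about 4 mm, so it catches on the bed edge. I'll regrip that eye, lift it about 1 cm, slide in, and lower.

Emit:
step_arm([
  {"x":0,"y":0,"z":0,"roll":0},
  {"x":0,"y":0,"z":0,"roll":0},
  {"x":0,"y":0,"z":0,"roll":0},
  {"x":0,"y":0,"z":0,"roll":0},
  {"x":-0.1,"y":-1.2,"z":0,"roll":0},
  {"x":-0.1,"y":-1.2,"z":0,"roll":0},
  {"x":-0.1,"y":-1.2,"z":0,"roll":0},
  {"x":-0.1,"y":-1,"z":0,"roll":0},
  {"x":0,"y":0,"z":0,"roll":0},
], gripper=0.6)

```text
time: 15.45
tcp_pos: [0.5934, 0.0569, 0.0483]
eef_rot: [-0.706, 0.031, -0.031, 0.706]
force: [0.0, -0.3, 0.1]
grip_width: 0.0685
```

Emit:
step_arm([
  {"x":0,"y":0,"z":0,"roll":0},
  {"x":0,"y":0,"z":0,"roll":0},
  {"x":0,"y":0,"z":0,"roll":0},
  {"x":0,"y":0,"z":0,"roll":0},
  {"x":0,"y":0,"z":0.4,"roll":0},
  {"x":0,"y":0,"z":0.5,"roll":0},
], gripper=-1)

```text
time: 16.2
tcp_pos: [0.5927, 0.0577, 0.0564]
eef_rot: [0.707, -0.031, 0.03, -0.706]
force: [-0.2, 0.3, -3.0]
grip_width: 0.0411
```

Emit:
step_arm([
  {"x":-0.07,"y":-0.7,"z":0,"roll":0},
  {"x":-0.07,"y":-0.7,"z":0,"roll":0},
  {"x":0,"y":0,"z":0,"roll":0},
])

```text
time: 16.58
tcp_pos: [0.5916, 0.0429, 0.0568]
eef_rot: [0.707, -0.031, 0.031, -0.706]
force: [0.1, -1.3, -3.1]
grip_width: 0.0412
```

Emit:
step_arm([
  {"x":-0.08,"y":-0.9,"z":0,"roll":0},
  {"x":-0.08,"y":-0.9,"z":0,"roll":0},
  {"x":-0.01,"y":-0.2,"z":0,"roll":0},
  {"x":0,"y":0,"z":0,"roll":0},
])

```text
time: 17.08
tcp_pos: [0.5903, 0.0232, 0.0572]
eef_rot: [0.707, -0.031, 0.031, -0.706]
force: [-0.1, -1.3, -2.9]
grip_width: 0.0411
```

```bash
python3 y.py
```

```text
[0.5903 0.0232 0.0572] 0.0411059769125041 [-0.1253 -1.3156 -2.9179]
scene [283 197  10   6  40] [288.175 199.55 ] z.08 [ 0.5865 -0.1141] z.068 [ 0.5802 -0.1279]
scene [301 220  10   8  34] [305.9412 223.0882] z.08 [0.5929 0.0226] z.068 [0.5867 0.0104]
top [369 195  10   8  33] [372.6364 199.2121] z.08 [ 0.5802 -0.1358] z.068 [ 0.5815 -0.1375]
```

Emit:
step_arm([
  {"x":-0.02,"y":-0.2,"z":0,"roll":0},
  {"x":-0.02,"y":-0.2,"z":0,"roll":0},
  {"x":0,"y":0,"z":0,"roll":0},
])

```text
time: 17.55
tcp_pos: [0.5897, 0.021, 0.0572]
eef_rot: [-0.706, 0.031, -0.031, 0.707]
force: [-1.3, 4.9, -2.5]
grip_width: 0.0412
```

Emit:
step_arm([
  {"x":0,"y":0,"z":-0.4,"roll":0},
  {"x":0,"y":0,"z":-0.2,"roll":0},
  {"x":0,"y":0,"z":0,"roll":0},
])

```text
time: 17.92
tcp_pos: [0.5899, 0.0212, 0.0528]
eef_rot: [-0.706, 0.031, -0.03, 0.707]
force: [-4.9, 5.7, 4.6]
grip_width: 0.041
```

Emit:
step_arm([
  {"x":-0.01,"y":-0.2,"z":0,"roll":0},
  {"x":-0.01,"y":-0.2,"z":0,"roll":0},
  {"x":0,"y":0,"z":0,"roll":0},
])

```text
time: 18.3
tcp_pos: [0.5902, 0.0209, 0.0528]
eef_rot: [-0.703, 0.031, -0.031, 0.71]
force: [-1.7, 18.3, 4.4]
grip_width: 0.0408
```

Emit:
step_arm([
  {"x":0,"y":0.2,"z":0,"roll":0},
  {"x":0,"y":0,"z":0,"roll":0},
  {"x":0,"y":0,"z":0,"roll":0},
  {"x":0,"y":0,"z":0,"roll":0},
  {"x":0.1,"y":1,"z":2,"roll":0},
  {"x":0.2,"y":2,"z":4,"roll":0},
  {"x":0.2,"y":3,"z":5,"roll":0},
  {"x":0.2,"y":3,"z":5,"roll":0},
  {"x":0,"y":3,"z":5,"roll":0},
  {"x":0,"y":0,"z":4,"roll":0},
], gripper=0.6)

```text
time: 19.55
tcp_pos: [0.5968, 0.1403, 0.306]
eef_rot: [-0.706, 0.028, -0.031, 0.707]
force: [0.3, -0.9, -0.5]
grip_width: 0.0681
```

```bash
python3 y.py; python3 - <<'E'
from h import *
a=cv2.imread("pics/last_scene.png")[115:250,255:325];b=cv2.imread("pics/last_top.png")[170:230,330:400]
c=np.zeros((600,800,3),np.uint8);c[:600,:311]=cv2.resize(a,(311,600),interpolation=cv2.INTER_CUBIC);c[:403,320:790]=cv2.resize(b,(470,403),interpolation=cv2.INTER_CUBIC)
cv2.imwrite("pics/seated.png",c)
E
```

```text
[0.5968 0.1403 0.306 ] 0.06808142023621769 [ 0.3147 -0.8569 -0.4708]
scene [283 196  11   7  36] [288.7222 199.2222] z.08 [ 0.5841 -0.1147] z.068 [ 0.5778 -0.1286]
scene [301 221  10   8  51] [305.8039 224.4314] z.08 [0.5964 0.028 ] z.068 [0.5902 0.0159]
top [369 195  10   8  32] [372.4688 199.125 ] z.08 [ 0.5805 -0.1353] z.068 [ 0.5818 -0.137 ]
```

View pics/seated.png

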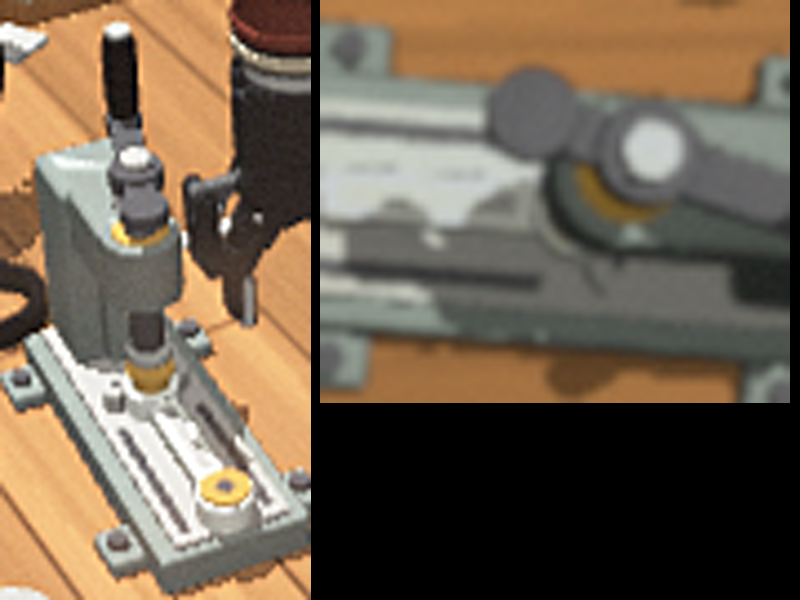

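The link lies flat with its finished eye overhanging the bed slightly and the bush under the foot. Fin centre to bed end is about 14 mm, against 15 expected. I'll give one confirming push on the end with closed fingers, so the link is free to yaw into the V.

Emit:
step_arm([
  {"x":0,"y":-2,"z":-5,"roll":0},
  {"x":0,"y":-2,"z":-5,"roll":0},
  {"x":0,"y":-1.5,"z":-5,"roll":0},
  {"x":0,"y":0,"z":-5,"roll":0},
  {"x":0,"y":0,"z":-4,"roll":0},
  {"x":0,"y":0,"z":-1.4,"roll":0},
  {"x":-0.1,"y":-1.2,"z":0,"roll":0},
  {"x":-0.1,"y":-1.2,"z":0,"roll":0},
  {"x":-0.1,"y":-0.6,"z":0,"roll":0},
  {"x":0,"y":0,"z":0,"roll":0},
], gripper=-1)

```text
time: 20.9
tcp_pos: [0.5945, 0.0521, 0.0486]
eef_rot: [-0.706, 0.03, -0.032, 0.706]
force: [0.3, 0.6, -0.5]
grip_width: 0.0003
```

Emit:
step_arm([
  {"x":-0.05,"y":-0.4,"z":0,"roll":0},
  {"x":-0.05,"y":-0.4,"z":0,"roll":0},
  {"x":0,"y":0,"z":0,"roll":0},
])

```text
time: 21.28
tcp_pos: [0.593, 0.0464, 0.0476]
eef_rot: [-0.705, 0.031, -0.031, 0.708]
force: [0.4, 6.0, 1.2]
grip_width: 0.0001
```

Emit:
step_arm([
  {"x":-0.02,"y":-0.2,"z":0,"roll":0},
  {"x":0,"y":-0.2,"z":0,"roll":0},
  {"x":0,"y":0,"z":0,"roll":0},
])

```text
time: 21.65
tcp_pos: [0.593, 0.0461, 0.0477]
eef_rot: [-0.703, 0.031, -0.031, 0.71]
force: [1.7, 17.1, -0.1]
grip_width: -0.0
```

The contact is firm at 17 N, so the link is seated. Next I retreat, rise, and go over the grip.

Emit:
step_arm([
  {"x":0,"y":2,"z":0,"roll":0},
  {"x":0,"y":4,"z":0,"roll":0},
  {"x":0,"y":2,"z":5,"roll":0},
  {"x":0,"y":0,"z":5.5,"roll":0},
  {"x":0,"y":0,"z":5.5,"roll":0},
  {"x":0,"y":0,"z":5.5,"roll":0},
  {"x":0,"y":0,"z":5.5,"roll":0},
  {"x":0,"y":-3,"z":5,"roll":0},
  {"x":0,"y":-5,"z":3.5,"roll":0},
  {"x":-0.5,"y":-5,"z":0,"roll":0},
], gripper=0.6)

```text
time: 22.9
tcp_pos: [0.5884, -0.0102, 0.4071]
eef_rot: [0.707, -0.028, 0.033, -0.706]
force: [0.5, 0.5, -0.9]
grip_width: 0.0683
```

Emit:
step_arm([
  {"x":-1,"y":-5,"z":0,"roll":0},
  {"x":-1,"y":-5,"z":0,"roll":0},
  {"x":-1,"y":-5,"z":0,"roll":0},
  {"x":-0.7,"y":-4.5,"z":0,"roll":0},
  {"x":0,"y":0,"z":0,"roll":0},
])

```text
time: 23.52
tcp_pos: [0.5498, -0.2066, 0.4016]
eef_rot: [0.706, -0.033, 0.032, -0.706]
force: [-0.4, -0.2, 0.5]
grip_width: 0.0686
```

```bash
python3 y.py; python3 - <<'E'
from h import *
from bench import ctrl
s=ctrl.get_state()
a=cv2.imread("pics/last_scene.png")[85:225,245:325]
cv2.imwrite("pics/grip.png",cv2.resize(a,None,fx=4.2,fy=4.2,interpolation=cv2.INTER_CUBIC))
p=s["tcp_pos"];print((proj("scene",p)-[245,85])*4.2,(proj("scene",np.array([.5513,-.1993,.328]))-[245,85])*4.2)
E
```

```text
[ 0.5498 -0.2066  0.4016] 0.0685950444482567 [-0.4111 -0.2128  0.4528]
scene [283 197  11   6  38] [288.2632 199.2368] z.08 [ 0.5855 -0.1154] z.068 [ 0.5792 -0.1293]
scene [300 221  11   8  52] [305.6731 224.2885] z.08 [0.5964 0.0272] z.068 [0.5902 0.0151]
top [369 195  11   8  33] [372.6667 199.1818] z.08 [ 0.5803 -0.1359] z.068 [ 0.5816 -0.1375]
[144.96733071  62.38716465] [153.32680858 153.23474714]
```

View pics/grip.png

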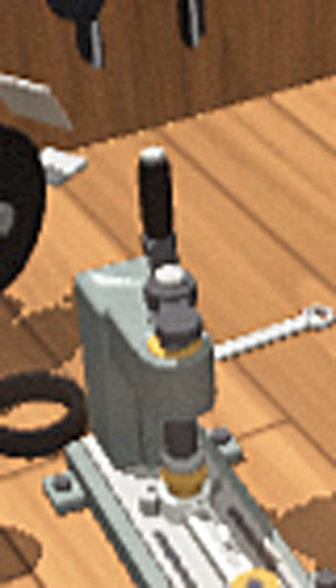

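The pin head is where it was, at (153,153), with the open fingers above it. I'll shift 7 mm and descend over the sleeve.

Emit:
step_arm([
  {"x":0.1,"y":0.7,"z":0,"roll":0},
  {"x":0,"y":0,"z":-3,"roll":0},
  {"x":0,"y":0,"z":-3,"roll":0},
  {"x":0,"y":0,"z":-3,"roll":0},
  {"x":0,"y":0,"z":-2,"roll":0},
  {"x":0,"y":0,"z":-0.9,"roll":0},
  {"x":0,"y":0,"z":0,"roll":0},
])

```text
time: 24.5
tcp_pos: [0.5517, -0.1968, 0.2833]
eef_rot: [-0.706, 0.031, -0.031, 0.706]
force: [-0.3, -0.1, 0.2]
grip_width: 0.0682
```

Emit:
step_arm([
  {"x":0,"y":0,"z":0,"roll":0},
  {"x":0,"y":0,"z":0,"roll":0},
  {"x":0,"y":0,"z":0,"roll":0},
  {"x":0,"y":0,"z":0,"roll":0},
  {"x":0,"y":0,"z":0,"roll":0},
], gripper=-1)

```text
time: 25.12
tcp_pos: [0.5521, -0.1975, 0.2846]
eef_rot: [0.707, -0.03, 0.032, -0.706]
force: [1.7, 0.3, 6.1]
grip_width: 0.0249
```

```bash
python3 - <<'E'
import numpy as np
a=np.radians(250-18*np.arange(11));p=7.5*np.c_[np.cos(a),np.sin(a)];print(np.round(np.diff(p,axis=0),2).tolist())
E
```

```text
[[-2.05, 1.14], [-1.6, 1.72], [-0.99, 2.13], [-0.29, 2.33], [0.45, 2.3], [1.14, 2.05], [1.72, 1.6], [2.13, 0.99], [2.33, 0.29], [2.3, -0.45]]
```

Emit:
step_arm([
  {"x":-2.05,"y":1.14,"z":-0.05,"roll":0},
  {"x":-1.6,"y":1.72,"z":-0.05,"roll":0},
  {"x":-0.99,"y":2.13,"z":-0.05,"roll":0},
  {"x":-0.29,"y":2.33,"z":-0.05,"roll":0},
  {"x":0.45,"y":2.3,"z":-0.05,"roll":0},
])

```text
time: 25.75
tcp_pos: [0.5068, -0.1018, 0.2821]
eef_rot: [0.708, -0.03, 0.032, -0.705]
force: [4.8, -5.8, 2.5]
grip_width: 0.0246
```

Emit:
step_arm([
  {"x":1.16,"y":2.03,"z":-0.05,"roll":0},
  {"x":1.74,"y":1.58,"z":-0.05,"roll":0},
  {"x":2.13,"y":0.99,"z":-0.05,"roll":0},
  {"x":2.33,"y":0.29,"z":-0.05,"roll":0},
  {"x":2.3,"y":-0.45,"z":-0.05,"roll":0},
  {"x":2.05,"y":-1.14,"z":-0.05,"roll":0},
  {"x":1.6,"y":-1.72,"z":-0.05,"roll":0},
  {"x":0.99,"y":-2.13,"z":-0.05,"roll":0},
  {"x":0.29,"y":-2.33,"z":-0.05,"roll":0},
  {"x":-0.45,"y":-2.3,"z":-0.05,"roll":0},
])

```text
time: 27.0
tcp_pos: [0.6487, -0.1522, 0.2771]
eef_rot: [-0.706, 0.03, -0.031, 0.707]
force: [-2.3, 5.0, 6.7]
grip_width: 0.0245
```

Emit:
step_arm([
  {"x":-1.14,"y":-2.05,"z":-0.05,"roll":0},
  {"x":-1.72,"y":-1.6,"z":-0.05,"roll":0},
  {"x":-2.13,"y":-0.99,"z":-0.05,"roll":0},
  {"x":-2.33,"y":-0.29,"z":-0.05,"roll":0},
  {"x":-2.3,"y":0.45,"z":-0.05,"roll":0},
  {"x":-2.05,"y":1.14,"z":-0.05,"roll":0},
  {"x":-1.6,"y":1.72,"z":-0.05,"roll":0},
  {"x":-0.99,"y":2.13,"z":-0.05,"roll":0},
  {"x":-0.29,"y":2.33,"z":-0.05,"roll":0},
  {"x":0.45,"y":2.3,"z":-0.05,"roll":0},
])

```text
time: 28.25
tcp_pos: [0.5068, -0.1023, 0.2722]
eef_rot: [0.708, -0.031, 0.032, -0.705]
force: [2.1, -5.7, 3.5]
grip_width: 0.025
```

Emit:
step_arm([
  {"x":1.16,"y":2.03,"z":-0.05,"roll":0},
  {"x":1.74,"y":1.58,"z":-0.05,"roll":0},
  {"x":2.13,"y":0.99,"z":-0.05,"roll":0},
  {"x":2.33,"y":0.29,"z":-0.05,"roll":0},
  {"x":2.3,"y":-0.45,"z":-0.05,"roll":0},
  {"x":2.05,"y":-1.14,"z":-0.05,"roll":0},
  {"x":1.6,"y":-1.72,"z":-0.05,"roll":0},
  {"x":0.99,"y":-2.13,"z":-0.05,"roll":0},
  {"x":0.29,"y":-2.33,"z":-0.05,"roll":0},
])

```text
time: 29.38
tcp_pos: [0.6531, -0.1293, 0.2676]
eef_rot: [-0.706, 0.031, -0.03, 0.707]
force: [-6.9, 5.4, 10.0]
grip_width: 0.0246
```

```bash
cat > c.py <<'E'
import numpy as np,sys
from bench import ctrl
a0,st,n=map(float,sys.argv[1:4])
a=np.radians(a0-st*np.arange(n+1));p=7.5*np.c_[np.cos(a),np.sin(a)]
print(np.round(np.diff(p,axis=0),2).tolist())
s=ctrl.get_state();C=np.array([.5774,-.1282]);d=s["tcp_pos"][:2]-C;th=np.arctan2(d[1],d[0]);f=s["force"][:2]
print("ang",np.degrees(th),"r",np.hypot(*d),"resist",-f@[np.sin(th),-np.cos(th)],"rad",f@[np.cos(th),np.sin(th)],s["time"],s["tcp_pos"][2])
E
python3 c.py -2 9 20
```

```text
[[-0.13, -1.17], [-0.31, -1.13], [-0.49, -1.07], [-0.65, -0.98], [-0.8, -0.87], [-0.92, -0.73], [-1.02, -0.58], [-1.1, -0.41], [-1.15, -0.23], [-1.18, -0.05], [-1.17, 0.13], [-1.13, 0.31], [-1.07, 0.49], [-0.98, 0.65], [-0.87, 0.8], [-0.73, 0.92], [-0.58, 1.02], [-0.41, 1.1], [-0.23, 1.15], [-0.05, 1.18]]
ang -0.8331976175671003 r 0.07570535939881806 resist 5.285928685116257 rad -7.001304754895814 29.375 0.2676098754010011
```

```bash
cat > g.py <<'E'
from h import *
im=eyes.grab_frame("scene");cv2.imwrite("pics/g.png",im[:,:,::-1])
old=cv2.imread("pics/last_scene.png")[:,:,::-1]
for n,i in(("start",old),("now",im)):
    p=i[192:212,281:297].astype(int); s=p[...,0]-p[...,2]
    print(n);print(s)
print(proj("scene",np.array([.5774,-.1282,.068])),proj("scene",np.array([.5774,-.1282,.08])))
E
python3 g.py
```

```text
start
[[  4   5   5   8   9   6   5   8   7   6   7   9   9   7   4   4]
 [  4   3  12   9   9   6   6  11   7  12   9  11   8  10   3   4]
 [  5   3   9   9   8   5   9   8   9  13   9   5   7  12   2   4]
 [  6   0   3   4  10   7  12   6   6  13   5   3  44   9   8   8]
 [  4   2  64  46   1   1   5   4   2   2  -6  34 100  31   5   8]
 [ 12   0  85  96  59  36  16  15  28  29  70  92 112  35   6   9]
 [  9  -4  96 110  98  90  81  80  89  87 101 106 103  27   5   8]
 [  9   3  32  97  99 105 102 102 106 101 101  96  56   5   7  10]
 [  7   5   0  30  81  93  90  95  93  90  87  79  21   2   6  13]
 [  5  12   0   0  62  85  85  88  84  88  87  77   7   7   6  11]
 [ 10  10   0   0  35  86  92  94  91  89  60  34   4   9   6   9]
 [  6  11   8   0   0  10  32  59  60  39  11   7   5   9   8  14]
 [ 10  10   9   3  -3  -4   9  12  14  11   3   8   9  11   7  11]
 [ 10   7  12  10   6   5   7   8   7   6   9  10   9   8   8  11]
 [  8   9   9  10   6  10   7   8   7  10   9  11  12   7   9  12]
 [  8   8  12  11  10   9   8   7   9  11  12  11   9  13  10  11]
 [ 10  10   9  11   7 
[... 947 characters left out ...]
 89  90  89  92  71  37  10   5  11  11]
 [  8  13   5   0   0  11  38  64  68  45  12  10   6   7  12  13]
 [  9  10   9  -1   0  -3   8  11  12  10   3  10  10  11   9  10]
 [  8   6  12  14   4   4   7  10   7   6   8   9   8   5   7   9]
 [  9  10  10  12   6   8  11   8   6   6   8  12   9  11   9  10]
 [ 11  11  11  10  12   7   7  13   9  10  12  13  14   9  11  10]
 [ 13   8   9   9  12  10   6  13   8  11   9   8   8  10   6   8]
 [  5   6   4   6  10   8   6   8   8  11   9   8  10   9   9  11]
 [  5   6   6   6   8  11   8   9   9   9   8  10   8  14  10   9]
 [  6   8  10   5   5   6   5   4  11   9  10  10   7   9  10  13]]
[288.86930959 199.24046691] [288.67266328 196.4816046 ]
```

By pixel analysis the bush has dropped about 5–7 mm, so 5–8 mm remain. A further quarter turn is safe before measuring again.

Emit:
step_arm([
  {"x":-0.13,"y":-1.17,"z":-0.02,"roll":0},
  {"x":-0.31,"y":-1.13,"z":-0.03,"roll":0},
  {"x":-0.49,"y":-1.07,"z":-0.02,"roll":0},
  {"x":-0.65,"y":-0.98,"z":-0.03,"roll":0},
  {"x":-0.8,"y":-0.87,"z":-0.02,"roll":0},
  {"x":-0.92,"y":-0.73,"z":-0.03,"roll":0},
  {"x":-1.02,"y":-0.58,"z":-0.02,"roll":0},
  {"x":-1.1,"y":-0.41,"z":-0.03,"roll":0},
  {"x":-1.15,"y":-0.23,"z":-0.02,"roll":0},
  {"x":-1.18,"y":-0.05,"z":-0.03,"roll":0},
])

```text
time: 30.68
tcp_pos: [0.5766, -0.2021, 0.2652]
eef_rot: [-0.706, 0.029, -0.032, 0.707]
force: [5.2, 1.8, 5.4]
grip_width: 0.0247
```

```bash
python3 c.py -92 6 15; python3 g.py | sed -n '23,40p'
```

```text
[[-0.78, 0.07], [-0.77, 0.15], [-0.75, 0.23], [-0.72, 0.31], [-0.69, 0.38], [-0.64, 0.45], [-0.59, 0.52], [-0.54, 0.57], [-0.47, 0.63], [-0.4, 0.67], [-0.33, 0.71], [-0.26, 0.74], [-0.18, 0.76], [-0.1, 0.78], [-0.01, 0.78]]
ang -90.65762262525008 r 0.073935671505394 resist 5.19727283055498 rad -1.842336854946213 30.675 0.26521555064426844
[[  4   6   5   8  11   8   8   9   7   9   7   7  13   8   5   5]
 [  1   4   6   8   7  12   9   8   7   9  11  11  13   9   2   1]
 [  6   4   6   6   8  11   9   6   6   4   7   8   7   9   7   2]
 [  4   2   2  13   8   5   7   6   8   7  10  10   7  10  12   3]
 [  8   9  12   9   8   8   5   8   9   4  10   6  11   9  12  12]
 [ 10   9  10   7  10   7   8   6   6  10   6  13  10   4   7   9]
 [  8   9  12   8   8  10   9   6   6   9  11   5   7  47   9   8]
 [ 10   7   1   3   6   9   9  10   7   9   8   3  20  55  12  10]
 [  8   3  88  49   6   8   7   8   9   7   3  -3  66  32   6  11]
 [  4   4  33 123  55   2  -1   4   3  -3  38  71  77   9   3   9]
 [ 10   9   0  48  79  71  58  53  54  76  87  69  17   7   8  11]
 [  9   9   3   0   0  34  63  63  62  75  16  13   6   7   8  13]
 [  8  10   9   0  -1  -3  13  13  11  14   6   7  11   9  10  11]
 [  9   6   9  11   3   4   8   6   7   5   7  10   8   8  10   8]
 [ 11   8   9  10  10   8   5   8   8   8   7   9  11   9   9  11]
 [  8   8  13  11   7   8  10  13   9  11  10  12   9  12   7  10]
 [ 12  11  11   9   8   9   7  11   8   0   0   6  11   8  11  11]
 [  6   6   6   7  12   9  10   9  10   4   0   0   7  10   9  11]
```

```bash
python3 - <<'E'
from h import *
N=np.array([.5774,-.1282,0]);c=CM["scene"];L=-c["R"][0].copy();L[2]=0;L/=np.linalg.norm(L);F=-c["R"][2].copy();F[2]=0;F/=np.linalg.norm(F)
for z in(.076,.070,.067,.064):print(z,"left",proj("scene",N+.019*L+[0,0,z]),"col3",proj("scene",N+.0165*L+.0094*F+[0,0,z]),"front",proj("scene",N+.019*F+[0,0,z]),"barrel base",proj("scene",N+.014*F+[0,0,.064]))
E
```

```text
0.076 left [283.17966122 197.49187896] col3 [283.8022389  199.18854393] front [288.56297754 200.87294365] barrel base [288.80745358 202.71165119]
0.07 left [283.29046931 198.8698665 ] col3 [283.91214671 200.56907414] front [288.66254948 202.25635307] barrel base [288.80745358 202.71165119]
0.067 left [283.34568558 199.55652519] col3 [283.96691351 201.25698902] front [288.71216512 202.94569118] barrel base [288.80745358 202.71165119]
0.064 left [283.40077724 200.2416342 ] col3 [284.02155613 201.94334418] front [288.76166771 203.63345875] barrel base [288.80745358 202.71165119]
```

Emit:
step_arm([
  {"x":-0.78,"y":0.07,"z":-0.02,"roll":0},
  {"x":-0.77,"y":0.15,"z":-0.01,"roll":0},
  {"x":-0.75,"y":0.23,"z":-0.02,"roll":0},
  {"x":-0.72,"y":0.31,"z":-0.02,"roll":0},
  {"x":-0.69,"y":0.38,"z":-0.01,"roll":0},
])

```text
time: 31.35
tcp_pos: [0.5393, -0.1915, 0.2643]
eef_rot: [0.707, -0.029, 0.032, -0.706]
force: [4.7, -1.1, 5.4]
grip_width: 0.0249
```

```bash
python3 c.py -122 3 10; python3 g.py | sed -n '29,36p'
```

```text
[[-0.33, 0.22], [-0.32, 0.23], [-0.3, 0.25], [-0.29, 0.27], [-0.28, 0.28], [-0.26, 0.29], [-0.24, 0.31], [-0.23, 0.32], [-0.21, 0.33], [-0.19, 0.34]]
ang -121.00636703573663 r 0.07389740802860004 resist 4.6400132135292935 rad -1.477384118666996 31.35 0.26433833452990985
 [  9  11   6   8  10   7   6   6   8   9   7   7   3  47  10   8]
 [ 10   7   4   5   9  11   5  10   5   8  10   5   5  54  11  13]
 [  7   3  35  21   2  10   7  11  11   8   7  -1  67  30   9   8]
 [  3   5  66  73  30  -2   4   4   4   1  23  33  84  10   8   8]
 [ 11   8   0  48 106  57  58  39  58  76  85  55  14   5   6  12]
 [  9   9   2   0   0  56  84  80  65  72  44  13   5   7  12  12]
 [ 11   8   9   1   3   2  12  15  13  16  11   9   9   7   9  11]
 [ 10   9   9   6   4   3   7   5   4   3   7   6  10   7   8  12]
```

Emit:
step_arm([
  {"x":-0.64,"y":0.45,"z":-0.02,"roll":0},
  {"x":-0.59,"y":0.52,"z":-0.01,"roll":0},
  {"x":-0.54,"y":0.57,"z":-0.02,"roll":0},
  {"x":-0.47,"y":0.63,"z":-0.02,"roll":0},
])

```text
time: 31.9
tcp_pos: [0.5166, -0.1705, 0.2637]
eef_rot: [0.708, -0.03, 0.032, -0.705]
force: [3.3, -3.2, 5.2]
grip_width: 0.0249
```

```bash
python3 c.py -146 4 12; python3 g.py | sed -n '31,36p'
```

```text
[[-0.28, 0.44], [-0.25, 0.46], [-0.21, 0.48], [-0.18, 0.49], [-0.14, 0.5], [-0.11, 0.51], [-0.07, 0.52], [-0.04, 0.52], [0.0, 0.52], [0.04, 0.52], [0.07, 0.52], [0.11, 0.51]]
ang -145.15674120980856 r 0.07405784445579286 resist 4.525047273534362 rad -0.8312926872260276 31.9 0.26371841338556745
 [  6   4  37  17   2   5   8   7   8  11   9   2  40  43  10  11]
 [  3   3  67  78  30   5   3   1   5   2  -1  41  81  29  10   6]
 [  7   6   0  51 104  63  40  39  45  35  68  85  39   7   7  14]
 [  9   8   0   0   0  71  79  90  80  58  74  17   9   5   9  10]
 [ 10   9  11  -3   3   0  16  16  17  13  16   3   8  10   8  13]
 [ 10   7  12  12   3   2   3   8   5   5   8   7  11   9  12  12]
```

Emit:
step_arm([
  {"x":-0.28,"y":0.44,"z":-0.01,"roll":0},
  {"x":-0.25,"y":0.46,"z":-0.01,"roll":0},
  {"x":-0.21,"y":0.48,"z":-0.01,"roll":0},
  {"x":-0.18,"y":0.49,"z":-0.01,"roll":0},
  {"x":-0.14,"y":0.5,"z":-0.01,"roll":0},
  {"x":-0.11,"y":0.51,"z":-0.02,"roll":0},
])

```text
time: 32.7
tcp_pos: [0.5043, -0.1421, 0.263]
eef_rot: [0.708, -0.031, 0.032, -0.705]
force: [-0.5, -5.2, 7.7]
grip_width: 0.025
```

```bash
python3 c.py -170 4 8; python3 g.py | sed -n '31,36p'
```

```text
[[-0.07, 0.52], [-0.04, 0.52], [0.0, 0.52], [0.04, 0.52], [0.07, 0.52], [0.11, 0.51], [0.14, 0.5], [0.18, 0.49]]
ang -169.20147748272063 r 0.07438497105164198 resist 5.006075246527668 rad 1.443835823733406 32.7 0.2630481345757574
 [  5   5  42  17   4   7   8   7   9   8   9   1  19  58  13   9]
 [  4   6  48 104  11   0   3   4   4   4  -1  37  84  26   7   8]
 [  9   9   0  64  74  62  27  21  39  42  73  85  64  11   5  13]
 [ 10  11   0   0   1  78  87  85  95  84  70  20  14   6   7   8]
 [ 10   7  10  -1   3   0  17  13  16  16  15   8   8   5   9  11]
 [ 10  11   9  10   6   4   3   4   5   3   6   8  10   9  10  11]
```

Emit:
step_arm([
  {"x":-0.07,"y":0.52,"z":-0.01,"roll":0},
  {"x":-0.04,"y":0.52,"z":-0.01,"roll":0},
  {"x":0,"y":0.52,"z":-0.01,"roll":0},
  {"x":0.04,"y":0.52,"z":-0.01,"roll":0},
  {"x":0.07,"y":0.52,"z":-0.01,"roll":0},
])

```text
time: 33.38
tcp_pos: [0.5036, -0.1162, 0.2625]
eef_rot: [0.708, -0.032, 0.031, -0.705]
force: [-4.0, -5.5, 8.5]
grip_width: 0.0247
```

```bash
python3 c.py -190 4 10; python3 g.py | sed -n '31,36p'
```

```text
[[0.11, 0.51], [0.14, 0.5], [0.18, 0.49], [0.21, 0.48], [0.25, 0.46], [0.28, 0.44], [0.31, 0.42], [0.34, 0.4], [0.36, 0.38], [0.39, 0.35]]
ang 170.74448014762112 r 0.07474844373853275 resist 6.025250560501574 rad 3.02232742882147 33.375 0.26252844925126817
 [ 7  2 42 18  6  6  8  8  7 11  6  6 18 59  8  6]
 [ 5  5 49 88 10  4  2  5  7  1  1 40 81 29  5  8]
 [ 9  7  0 70 79 45 22 22 20 42 51 96 64 12  5 11]
 [ 9  9 -1  0 42 79 83 88 86 94 65 44 14  6 10 12]
 [11  8 12 -4 11 15 14 39 18 14 15 14  9  5  7 10]
 [ 6 12  9  8  3  4  5 12  6  3  6 11  8  6  9 11]
```

Emit:
step_arm([
  {"x":0.11,"y":0.51,"z":-0.01,"roll":0},
  {"x":0.14,"y":0.5,"z":-0.01,"roll":0},
  {"x":0.18,"y":0.49,"z":-0.01,"roll":0},
])

```text
time: 33.8
tcp_pos: [0.5073, -0.1018, 0.2624]
eef_rot: [0.708, -0.032, 0.03, -0.704]
force: [-7.0, -6.0, 10.2]
grip_width: 0.0246
```

```bash
python3 c.py -202 4 10; python3 g.py | sed -n '31,36p'
```

```text
[[0.21, 0.48], [0.25, 0.46], [0.28, 0.44], [0.31, 0.42], [0.34, 0.4], [0.36, 0.38], [0.39, 0.35], [0.41, 0.32], [0.43, 0.29], [0.45, 0.26]]
ang 159.34421588338006 r 0.07491910509213341 resist 8.072513940363216 rad 4.471811821315353 33.8 0.2623509859543505
 [ 5  3 36 21  9  3 10  9  9  7  9  0 22 61 12  4]
 [ 3  3 49 88 11  1  7  7  4  3  1 38 79 31 10 12]
 [ 8  6  0 63 66 23 22 23 22 42 31 91 68  8  7  9]
 [10  8 -1 12 60 71 88 88 87 94 59 62 12  5  9 10]
 [ 9 10  7  5 17 17 15 40 19 16 16 17  6  8 11 11]
 [12  5 11  9  6  5  4 12  9  4  2  7  8  7 10 12]
```

Emit:
step_arm([
  {"x":0.1,"y":0.24,"z":0,"roll":0},
])

```text
time: 33.98
tcp_pos: [0.5082, -0.0994, 0.2623]
eef_rot: [0.709, -0.032, 0.03, -0.704]
force: [-7.8, -7.0, 10.0]
grip_width: 0.0251
```

```bash
python3 c.py -204 2 10
```

```text
[[0.11, 0.24], [0.12, 0.23], [0.13, 0.23], [0.13, 0.22], [0.14, 0.22], [0.15, 0.21], [0.16, 0.21], [0.16, 0.2], [0.17, 0.2], [0.18, 0.19]]
ang 157.44101709645713 r 0.07497578462587291 resist 9.452681255348638 rad 4.558578394875196 33.975 0.2623274492159853
```

Emit:
step_arm([
  {"x":0.11,"y":0.24,"z":0,"roll":0},
])

```text
time: 34.1
tcp_pos: [0.5091, -0.0971, 0.2623]
eef_rot: [0.709, -0.033, 0.03, -0.704]
force: [-8.0, -6.6, 10.4]
grip_width: 0.0249
```

```bash
python3 c.py -206 2 10|tail -1;python3 g.py | sed -n '31,36p'
```

```text
ang 155.54081521086457 r 0.0750089587017078 resist 9.363456565712978 rad 4.538282488480446 34.1 0.2622822330113195
 [ 5  3 35 22  6 11 11 13  9  8  9  4 22 60 11 10]
 [ 4  7 47 54  7  4  5  7  7  2  3 40 84 32 11  6]
 [ 8 10  0 59 68 21 22 22 20 43 31 90 64  9  5 12]
 [ 7  9 -1 13 58 71 83 88 88 96 59 64 15  8 13 10]
 [ 8  9  8  7 18 15 15 40 18 17 14 18  6  8  7 10]
 [ 9  9  9  8  9  4  2 11  4  5  5  7 10  9  8 14]
```

Emit:
step_arm([
  {"x":0.12,"y":0.23,"z":0,"roll":0},
])

```text
time: 34.28
tcp_pos: [0.5101, -0.0949, 0.2622]
eef_rot: [0.709, -0.033, 0.03, -0.704]
force: [-9.0, -6.6, 10.6]
grip_width: 0.0245
```

```bash
python3 c.py -208 2 10|tail -1
```

```text
ang 153.68205603777312 r 0.07504633785426457 resist 9.90186793331073 rad 5.120392323851898 34.275 0.26223067944832684
```

Emit:
step_arm([
  {"x":0.13,"y":0.23,"z":0,"roll":0},
  {"x":0.13,"y":0.22,"z":0,"roll":0},
])

```text
time: 34.52
tcp_pos: [0.5124, -0.0905, 0.2622]
eef_rot: [0.709, -0.033, 0.03, -0.704]
force: [-10.5, -7.1, 10.1]
grip_width: 0.0251
```

```bash
python3 c.py -212 2 10
```

```text
[[0.14, 0.22], [0.15, 0.21], [0.16, 0.21], [0.16, 0.2], [0.17, 0.2], [0.18, 0.19], [0.19, 0.19], [0.19, 0.18], [0.2, 0.17], [0.2, 0.16]]
ang 149.84362037707007 r 0.07512820331661019 resist 11.410682013640429 rad 5.47403990330023 34.525 0.26217964077791767
```

Emit:
step_arm([
  {"x":0.14,"y":0.22,"z":0,"roll":0},
  {"x":0,"y":0,"z":0,"roll":0},
])

```text
time: 34.78
tcp_pos: [0.5138, -0.0881, 0.2621]
eef_rot: [0.708, -0.033, 0.029, -0.704]
force: [-10.3, -6.5, 10.9]
grip_width: 0.025
```

```bash
python3 c.py -214 2 1|tail -1; python3 g.py | sed -n '31,36p'; python3 c.py -214 -18 10|head -1; 
```

```text
ang 147.74730954538646 r 0.07518107718922742 resist 11.001497147851362 rad 5.206552662198292 34.775 0.2621050187674172
 [ 8  3 45 12  6  6 11  7 10  9 10  3 20 60 11  7]
 [ 4  7 46 50  6  3  5  8  5  3  0 39 79 32 11  7]
 [ 9  8  8 69 65 22 20  5 16 42 33 90 68  9  6 10]
 [10 10  6 17 59 70 86 75 89 99 58 65 16  3 10 11]
 [10  8  7  8 15 18 15 43 20 17 13 21  6  6 11 10]
 [ 9 11  9  7  6  6  4 13  6  5  4  9 12 10 12  8]
[[-0.99, -2.13], [-0.29, -2.33], [0.45, -2.3], [1.14, -2.05], [1.72, -1.6], [2.13, -0.99], [2.33, -0.29], [2.3, 0.45], [2.05, 1.14], [1.6, 1.72]]
```

It's firm: 11 N at rest, and the flange pixels have stopped changing. Winding back one turn.

Emit:
step_arm([
  {"x":-0.99,"y":-2.13,"z":0.05,"roll":0},
  {"x":-0.29,"y":-2.33,"z":0.05,"roll":0},
  {"x":0.45,"y":-2.3,"z":0.05,"roll":0},
  {"x":1.14,"y":-2.05,"z":0.05,"roll":0},
  {"x":1.72,"y":-1.6,"z":0.05,"roll":0},
  {"x":2.13,"y":-0.99,"z":0.05,"roll":0},
  {"x":2.33,"y":-0.29,"z":0.05,"roll":0},
  {"x":2.3,"y":0.45,"z":0.05,"roll":0},
  {"x":2.05,"y":1.14,"z":0.05,"roll":0},
  {"x":1.6,"y":1.72,"z":0.05,"roll":0},
])

```text
time: 36.08
tcp_pos: [0.6395, -0.1703, 0.2666]
eef_rot: [0.707, -0.033, 0.03, -0.706]
force: [-8.2, -0.3, 8.4]
grip_width: 0.025
```

Emit:
step_arm([
  {"x":0.99,"y":2.13,"z":0.05,"roll":0},
  {"x":0.29,"y":2.33,"z":0.05,"roll":0},
  {"x":-0.45,"y":2.3,"z":0.05,"roll":0},
  {"x":-1.14,"y":2.05,"z":0.05,"roll":0},
  {"x":-1.72,"y":1.6,"z":0.05,"roll":0},
  {"x":-2.13,"y":0.99,"z":0.05,"roll":0},
  {"x":-2.33,"y":0.29,"z":0.05,"roll":0},
  {"x":-2.3,"y":-0.45,"z":0.05,"roll":0},
  {"x":-2.05,"y":-1.14,"z":0.05,"roll":0},
  {"x":-1.6,"y":-1.72,"z":0.05,"roll":0},
])

```text
time: 37.33
tcp_pos: [0.5157, -0.0845, 0.2717]
eef_rot: [-0.706, 0.029, -0.031, 0.707]
force: [4.4, 2.7, 4.2]
grip_width: 0.025
```

Emit:
step_arm([
  {"x":-0.5,"y":-1.06,"z":0.02,"roll":0},
  {"x":0,"y":0,"z":0,"roll":0},
  {"x":0,"y":0,"z":0,"roll":0},
])

```text
time: 37.7
tcp_pos: [0.5095, -0.0963, 0.272]
eef_rot: [0.706, -0.032, 0.03, -0.706]
force: [-7.3, 1.3, 9.0]
grip_width: 0.0247
```

```bash
python3 c.py -214 2 1|tail -1; python3 g.py | sed -n '23,38p'
```

```text
ang 154.85167495250394 r 0.0749582049302247 resist 1.916084723981135 rad 7.191151130839605 37.7 0.27202293044796105
[[  6   4   3   8  10   6   8   9   7   8  10   7  11   6   7   3]
 [  3   3   1   8  10   9   4   7   4   7   9   8  12   9   2   4]
 [  3   5   7   9  10  10  10  10   7  10   7  11   9  10   8   3]
 [  4   5   6  10   9   9   7   6   7   3  10   7   9  11  10   4]
 [  6   7  10   9   8   9   8   6   9   6  12  11   9  11  10  11]
 [  9  13  10   8   8   5   6   5   6   7   9   7   5   7  10   9]
 [ 10   9   6   7   8   2   9  11   8   9   8   2  42  24   6   9]
 [  8   6  43  44  -1   1   3   2   5   2  -3  31 101  61   8   9]
 [  6   2  26 100  54  59  33  32  34  30  73  92 112  59   8   7]
 [  4   4  42 107 103 100  93  90  95  93 108 108 101  27   7   8]
 [ 10   5   0  55 103 104 103 105 105 105 102 104  58   7   4  11]
 [ 10   9  -2   9  54  84 100 102 103 104  64  38  10   7  10   9]
 [ 10  11  10   3  12   9  10  33  13  11  11  12   7   8   9  11]
 [  9   8  11   7   6   4   4  13   6   5   4   7  10   8  11  12]
 [  7   7  12   9  10   9   7   9   7  10   7  10   9  13   9  12]
 [ 10   9  13  10   8   6   9  10  11  10  11  11  12  11   9   8]
```

The foot is clear of the flange, with its top face showing again. Releasing and rising.

Emit:
step_arm([
  {"x":0,"y":0,"z":0,"roll":0},
  {"x":0,"y":0,"z":0,"roll":0},
  {"x":0,"y":0,"z":0,"roll":0},
  {"x":0,"y":0,"z":0,"roll":0},
  {"x":0,"y":0,"z":2,"roll":0},
  {"x":0,"y":0,"z":4,"roll":0},
  {"x":0,"y":0,"z":5,"roll":0},
  {"x":0,"y":0,"z":4,"roll":0},
  {"x":-3,"y":0,"z":0,"roll":0},
  {"x":-3,"y":0,"z":0,"roll":0},
], gripper=0.6)

```text
time: 39.0
tcp_pos: [0.4505, -0.0963, 0.4236]
eef_rot: [0.707, -0.03, 0.032, -0.706]
force: [-0.5, 0.1, 0.2]
grip_width: 0.0684
```

Emit:
step_arm([
  {"x":-3,"y":0,"z":0,"roll":0},
  {"x":-3,"y":0,"z":0,"roll":0},
  {"x":0,"y":0,"z":0,"roll":0},
  {"x":0,"y":0,"z":0,"roll":0},
])

```text
time: 39.5
tcp_pos: [0.3913, -0.0963, 0.4221]
eef_rot: [0.707, -0.03, 0.031, -0.706]
force: [-0.7, -0.7, 0.0]
grip_width: 0.0681
```

```bash
python3 y.py; python3 - <<'E'
from h import *
a=cv2.imread("pics/last_scene.png")
cv2.imwrite("pics/end.png",cv2.resize(a[100:260,180:400],None,fx=3.6,fy=3.6,interpolation=cv2.INTER_CUBIC))
E
```

```text
[ 0.3913 -0.0963  0.4221] 0.06811225900933243 [-0.721  -0.7422  0.0298]
scene [284 199  10   5  26] [288.6154 201.4615] z.08 [ 0.59  -0.104] z.068 [ 0.5837 -0.1178]
scene [300 221  11   8  51] [305.5098 224.3725] z.08 [0.5971 0.0273] z.068 [0.5909 0.0152]
top [369 193   2   6   9] [369.3333 196.    ] z.08 [ 0.59   -0.1261] z.068 [ 0.5914 -0.1277]
```

View pics/end.png

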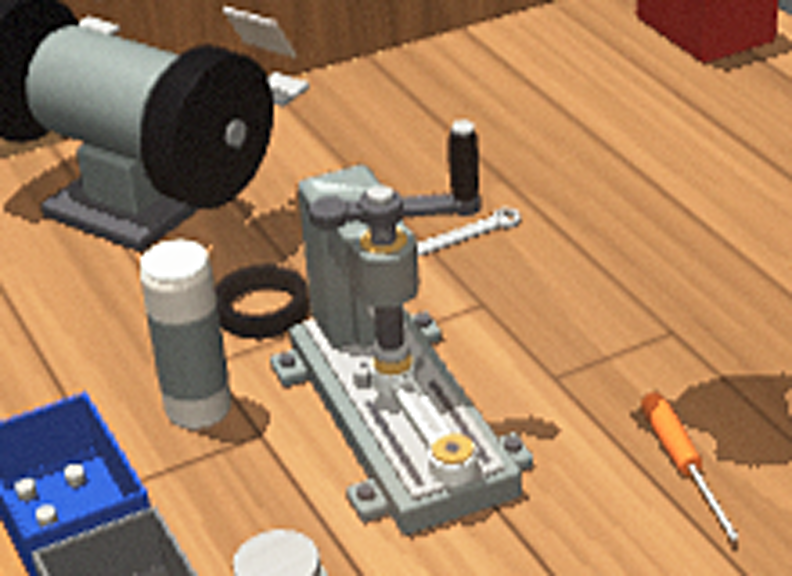

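The bush looks home, with only a thin flange rim showing at about (393,365). The foot is above it, the link is flat on the bed, and the bench items in view are in place. Handing in.

```bash
python3 -c "
from bench import workorder;print(workorder.hand_in())"
```

```text
the job is handed in; nothing more can be done
None
```

The link is on the press bed with its eye in the V, and the bush is pressed home. I then wound the ram back about one turn, let go and handed the job in after about 39.5 s. No verdict was given.

- **Seating the link:** My first two pushes failed. On the first the grip slipped off the finished eye. On the second that eye caught on the bed's end edge and the push jammed at 48 N. I then lifted that end about 1 cm, slid it in, and gave a last push with closed fingers, which met firm contact at 17 N. The finished eye's centre measures about 14 mm in from the bed end, against the 15 mm it should be.
- **Pressing the bush:** I held the crank through one wind of about 2.3 turns, pausing only for readings near the end. The pull was about 4 N running free and rose to 11.4 N. It still read 11.0 N at rest, which is the top of the firm band, since rest readings run some 4 N low. The bush's flange stopped moving in the camera image before I stopped.
- **Last checks:** The foot is clear of the bush, only the flange rim shows, and the link has not shifted. The bench items in the last picture look undisturbed, but the spare link, the socket and most of the grease tin were outside it.
- **Not confirmed:** The force between ram and bush and the ram's height are only inferred from the crank pull, turns and pictures. The bush also looked about 2 mm too far towards the mouth during part of the measuring. I put that down to camera calibration.

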